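Gauge the throw-arm gap of a room safe lock

TASK

Find which of the three gauges in the wooden rack fits snugly in the gap between the steel bolt throw arm and the red sprung bumper of the safe lock: it slides in with the bumper lightly gripping it, neither loose nor forced. Leave that gauge standing upright in the gap, pushed fully down onto the lock's base plate, with the other two back in the rack and everything else on the bench left as it was. Go gently: a gauge that will not go in with a moderate push is too thick, so do not force it, and do not press on the lock with the gripper.

Things in the scene. Friction and masses are not known exactly. Their poses are not given: they have to be found in the camera images.
- lock: safe door lying on its outer face, fixed: dark steel pan 340 (its y) x 180 mm (x), rim 22 mm high, bolt work up. Origin under its centre on the bench, z up. Aluminium base plate, top at z = 10 mm. The matte steel throw arm, rigid, ends in a strike head x -14 to 14, y -16 to 0, z 10 to 34 mm; its +y face (y = 0) bounds the gap. Nothing within 90 mm of the gap is higher than 37 mm
- strike_face (a point): middle of the lower edge of the throw arm's strike face, on the base plate (lock x = 0, y = 0, z = 10 mm); axes as the lock's, +y towards the bumper. A seated gauge of thickness t has its origin here plus t/2 along y, its own y along this y (either way round). A gauge too thick for the gap stops with its blade 5 mm or more above the base plate
- bumper_line (a point): point of the strike face opposite the tip of the red rubber bumper (14 mm above the base plate), axes as the lock's. The bumper is a dome of radius 10 mm on a bracket 25 mm high; its bracket is set differently each time and not measured: the dome's tip is 7.8 to 13.6 mm from here along +y. It is sprung: it yields from 3 N on, up to 2.2 mm at 4.3 N, then is solid
- rack: wooden gauge rack, 164 (its y) x 64 (x) x 36 mm high, fixed; origin under its centre, z up. Three through pockets at x = 0, y = -50, 0, +50 mm, each 27 (x) by 19 mm (y). A gauge hangs in one by the ends of its head on the rack's top, its blade's y along the rack's y, its origin 8 mm above the bench. Any pocket will do for one put back
- gauge10: 10 mm gauge, yellow head, steel blade, 80 g, loose, upright in a rack pocket. Origin: centre of the blade's lower end, z up. Blade 10 mm thick (y) x 22 mm (x), z 0 to 28 mm, the lowest 8 mm tapering to 4 x 18 mm. Head 34 (x) x 17 mm (y), z 28 to 58 mm, alike on all three. Snug if 0 to 2.2 mm thicker than the free gap: it then takes 3 to 10 N to push in, over 3 N to draw out
- gauge12: 12 mm gauge, blue head, steel blade, 80 g, loose, upright in a rack pocket. Origin: centre of the blade's lower end, z up. Blade 12 mm thick (y) x 22 mm (x), z 0 to 28 mm, the lowest 8 mm tapering to 6 x 18 mm. Head 34 (x) x 17 mm (y), z 28 to 58 mm, alike on all three. Snug if 0 to 2.2 mm thicker than the free gap: it then takes 3 to 10 N to push in, over 3 N to draw out
- gauge14: 14 mm gauge, white head, steel blade, 80 g, loose, upright in a rack pocket. Origin: centre of the blade's lower end, z up. Blade 14 mm thick (y) x 22 mm (x), z 0 to 28 mm, the lowest 8 mm tapering to 8 x 18 mm. Head 34 (x) x 17 mm (y), z 28 to 58 mm, alike on all three. Snug if 0 to 2.2 mm thicker than the free gap: it then takes 3 to 10 N to push in, over 3 N to draw out
- heatsink_a: bare aluminium finned heat sink, 60 x 50 x 26 mm, loose; origin at the centre of its underside. Not to be disturbed
- heatsink_b: smaller aluminium finned heat sink, 45 x 40 x 20 mm, loose; origin at the centre of its underside. Not to be disturbed
- carrier: grey plastic circuit board carrier with a green board in it, 120 x 90 x 34 mm, loose; origin at the centre of its underside. Not to be disturbed
- screwdriver: screwdriver lying on the bench, 170 mm long, loose; origin near its middle. Not to be disturbed
- grease: jar of grease, diameter 56 mm, 55 mm high, loose; origin at the centre of its underside. Not to be disturbed
- spare_bumper: spare red rubber bumper, diameter 24 mm, 13 mm high, loose; origin at the centre of its underside. Not to be disturbed
- battery: black battery holder with two green cells, 62 x 30 x 19 mm, loose; origin at the centre of its underside. Not to be disturbed
Mind the look-alikes: they are no part of the job. Several things have the shape of the gauge12; the one meant has the colours described above.

How it is judged:
By the outcome, as a careful person would: the job done as asked, in the order asked, and still so for the second after the job is handed in, with the robot touching nothing.
It also fails if it takes over 61 s, if anything falls off the work surface, if the arm or the gripper's body presses on something with over 40 N, if the wrist force passes 120 N, or if a joint passes its speed limit or range.

ROBOT

A 7-joint arm with a two-finger parallel gripper is mounted at the origin on the work surface. World frame = base frame: x ahead of the robot, y to its left, z up, the work surface at z = 0. Lengths are in mm, angles in rad, forces in N, time in s.
With the tool pointing down it reaches from about 400 to 875 mm from the base axis. Payload 6.5 kg.
Tool frame: the origin (TCP) lies midway between the tips of the shut fingers; the grasp point (between the pads) lies 19 mm behind it; z points along the fingers, y is the line along which they close (so a half turn about z gives the same grasp; the last joint's range is limited). The gripper opens to 85 mm and grips with 20 to 120 N. Pads are 22 mm wide; open, the fingers measure 114 mm over their backs; the gripper's body (76 mm by 85 mm) begins 54 mm behind the grasp point. The pads swing forward as they close: fully open they stand 13 mm farther back than shut.
Start: joints at [1.125, 0.536, -0.004, 1.538, 0.003, 1.067, -0.071], TCP at [240.973, -603.674, 231.29] pointing down, gripper open.
Joint ranges: [-2.7, 2.7], [-0.37, 2.16], [-1.27, 1.26], [0.24, 2.4], [-1.31, 4.45], [0.19, 1.91], [-2.76, 2.76]. Speed limits (rad/s): [2.39, 2.39, 3.14, 3.14, 3.14, 3.14, 3.14].

INTERFACE

Orientations are given as a 3x3 rotation matrix whose columns are the frame's x, y, z axes.
In Python, from plant import * gives the robot as it stands.
- The arm moves only by the tool drive_tool, never from a script. Its arguments are lists of equal length, an entry for each row: "dp": the shift along the world's x, y, z in m, a list of three; "dr": the turn, a rotation vector about the world's x, y, z in degrees, a list of three; "fingers": the finger opening in m, from 0 to 0.0854. In form: {"dp": [[tx, ty, tz], ...], "dr": [[wx, wy, wz], ...], "fingers": [fingers, ...]}. A call has 1 to 20 rows; each row is the pose to reach, as a shift and turn from the pose commanded when the call began; what a row does not reach only later rows make up. A row lasts 1/12 s, in which the tool goes at most 41.7 mm and 7.16 degrees, less where a joint would pass 70% of its speed; a pose out of reach is approached as far as the arm can. A call with a gripper value outside its range is refused whole. The fingers move at their own pace and stop on an object; the grip force is fixed at half the most. Time passes only in rows, so rows that repeat a pose let the fingers close. It gives the time, the measured TCP pose, the force, the opening and the grip force at its end, in the units of the state.
- get_state(): the state, without advancing time (a new reading comes with each control period).
- grab_frame(name): name is "scene" or "side" or "wrist"; returns a dict with "color" (480x640x3 uint8, red, green, blue), "K" (3x3 intrinsics, pixels), "camera_from_world" (4x4, takes a point from world to camera coordinates). Camera axes: x right, y up, looking along -z (the intrinsics and any distortion apply to the point x, -y, -z); pixel columns grow to the right and rows downward; lengths in mm; the calibration is good to about 2 mm. A picture is of the moment at which its call begins. There is no depth.
- finish_job(): hands the job in; it is judged then, once.
The state is a dict: "time_s": time; "joints": joint angles; "dq": joint speeds; "joint_torque": joint torques, N m; "ee_pos": TCP position; "orientation": TCP orientation; "wrist_force": force on the tool from outside, world axes, zero at the start; "ft_torque": the same for the moment, N m; "width": opening from 0.0 (shut) to 1.0 (fully open); "finger_force": force on a finger pad.
Only numpy, scipy, OpenCV 4.12 (cv2) and the standard library are available. Lean on these libraries where they do the work, as an engineer would, in place of code of your own. Each camera call takes 0.05 s, during which the arm holds its last target. There are 200 camera calls.

## Working session

There is one attempt and no reset: what is moved stays moved. The work goes in short steps, Python scripts to look and compute and a tool call to move; the robot and the scene stay as the last step left them, time stands still between calls to the robot, and variables do not carry over. Pictures are saved under pics/ and viewed, at most 10 in all, crops included, and the job is handed in when it is done.

Besides the shell and the picture viewer there is one more tool, called after ">>>" by a JSON object that holds its "api" and its "payload". drive_tool: Moves the arm, as the interface text tells. Its arguments: {"type":"object","properties":{"dp":{"type":"array"},"dr":{"type":"array"},"fingers":{"type":"array"}},"required":["dp","dr","fingers"]}

```bash
mkdir -p pics; ls
python3 - <<'E'
from plant import *
import cv2,pickle
s=get_state();print({k:s[k] for k in('time_s','ee_pos','orientation','width','wrist_force')})
d={}
for n in('scene','side','wrist'):
    f=grab_frame(n);d[n]=f;cv2.imwrite(f'pics/{n}0.png',f['color'][...,::-1]);print(n,f['K'].tolist() if hasattr(f['K'],'tolist') else f['K'],f['camera_from_world'],[k for k in f])
pickle.dump(d,open('f0.pkl','wb'))
E
```

```text
pics
{'time_s': 0.0, 'ee_pos': array([ 240.70827648, -603.10265073,  230.39404945]), 'orientation': array([[ 9.28722493e-01,  3.70774753e-01, -7.83174566e-04],
       [ 3.70775556e-01, -9.28721122e-01,  1.60117604e-03],
       [-1.33675112e-04, -1.77743019e-03, -9.99998411e-01]]), 'width': 1.0006446004035785, 'wrist_force': array([-0.88596968,  0.38688896, -0.49183629])}
scene [[581.2321550697853, 0.0, 317.0235937011383], [0.0, 581.2321550697853, 254.16763671552263], [0.0, 0.0, 1.0]] [[ 7.30769615e-01  6.82621952e-01 -1.74378439e-03 -3.47149227e+02]
 [-4.15618666e-01  4.46957233e-01  7.92142889e-01  2.16049105e+02]
 [ 5.41513522e-01 -5.78149205e-01  6.10333190e-01 -1.73833995e+03]
 [ 0.00000000e+00  0.00000000e+00  0.00000000e+00  1.00000000e+00]] ['color', 'K', 'camera_from_world']
side [[551.2796729256977, 0.0, 328.35088196529404], [0.0, 551.2796729256977, 239.1857985360783], [0.0, 0.0, 1.0]] [[-9.18054386e-01 -3.96410515e-01  5.90331415e-03  4.68033732e+02]
 [ 2.38689666e-01 -5.40774073e-01  8.06591994e-01 -1.99159360e+02]
 [-3.16549188e-01  7.41904378e-01  5.91079102e-01 -1.10612922e+03]
 [ 0.00000000e+00  0.00000000e+00  0.00000000e+00  1.00000000e+00]] ['color', 'K', 'camera_from_world']
wrist [[331.67382003472727, 0.0, 315.4769572804965], [0.0, 331.67382003472727, 245.5695635060922], [0.0, 0.0, 1.0]] [[ 3.70031479e-01 -9.29019051e-01 -5.54903146e-04 -6.48131643e+02]
 [ 8.84131278e-01  3.52335820e-01 -3.06873513e-01  3.89952246e+01]
 [ 2.85286852e-01  1.13062253e-01  9.51750145e-01 -3.79800784e+02]
 [ 0.00000000e+00  0.00000000e+00  0.00000000e+00  1.00000000e+00]] ['color', 'K', 'camera_from_world']
```

View pics/scene0.png

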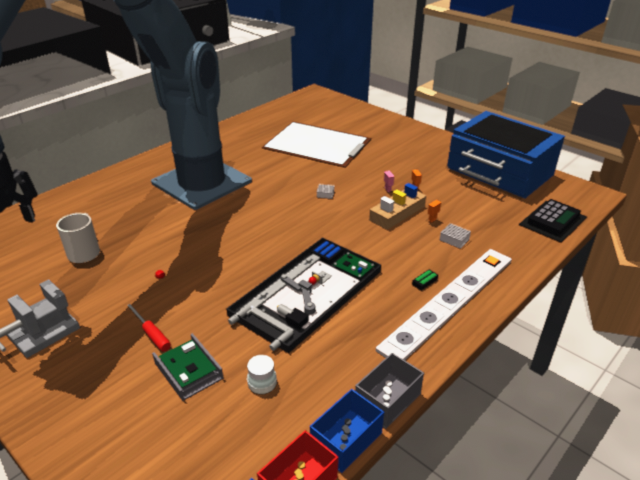

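View pics/side0.png

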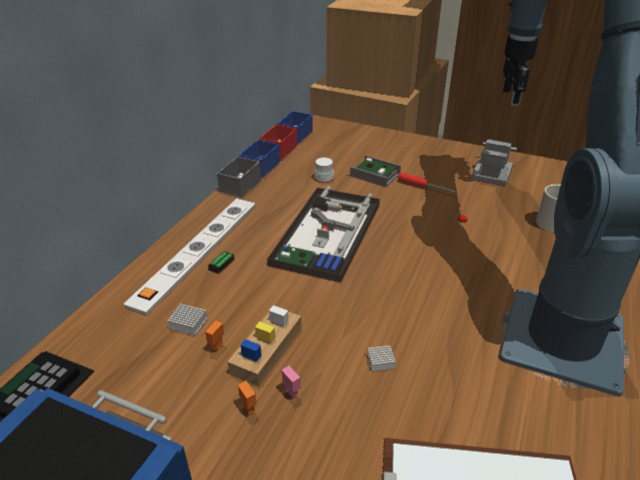

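```bash
cat > h.py <<'E'
import numpy as np, cv2, pickle
def proj(f,P):
    P=np.atleast_2d(P); c=P@f['camera_from_world'][:3,:3].T+f['camera_from_world'][:3,3]
    q=np.c_[c[:,0],-c[:,1],-c[:,2]]@f['K'].T
    return q[:,:2]/q[:,2:]
def ray(f,uv):
    M=f['camera_from_world'];R=M[:3,:3];o=-R.T@M[:3,3]
    d=np.linalg.inv(f['K'])@[uv[0],uv[1],1]; return o,R.T@[d[0],-d[1],-d[2]]
def at(f,uv,z):
    o,d=ray(f,uv); return o+d*(z-o[2])/d[2]
def crop(f,x,y,w,h,s):
    return cv2.resize(f['color'][y:y+h,x:x+w,::-1],None,fx=s,fy=s,interpolation=cv2.INTER_CUBIC)
E
python3 - <<'E'
from h import *
d=pickle.load(open('f0.pkl','rb'));S=d['side'];C=d['scene']
a=np.vstack([np.hstack([crop(S,215,300,100,75,4),crop(C,362,165,100,75,4)]),np.hstack([crop(S,265,188,114,86,3.5)[:300,:400],crop(C,225,235,160,120,2.5)])]) if 0 else None
A=np.hstack([crop(S,215,300,100,75,4),crop(C,362,165,100,75,4)])
B=np.hstack([cv2.resize(crop(S,265,185,120,90,1),(400,300),interpolation=2),cv2.resize(crop(C,225,235,160,120,1),(400,300),interpolation=2)])
cv2.imwrite('pics/c1.png',np.vstack([A,B]))
E
```

```text
(no output)
```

View pics/c1.png

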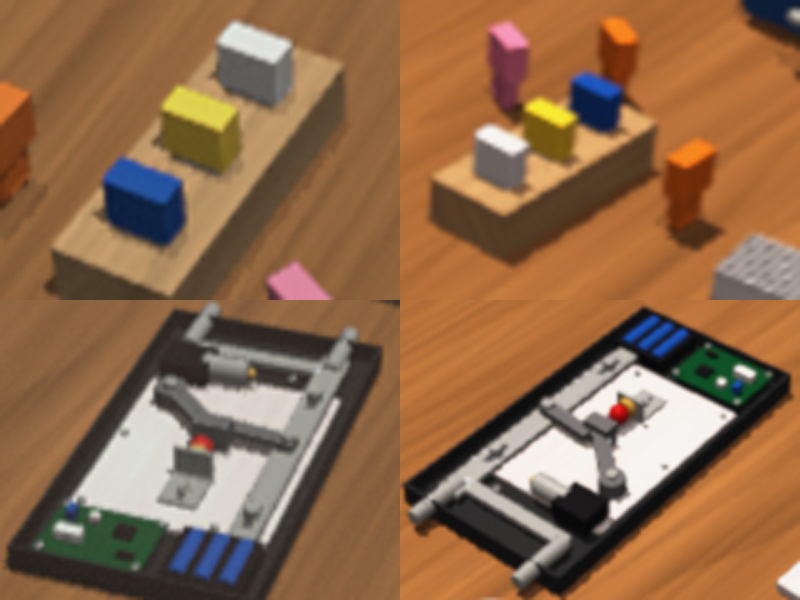

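Run:
```python
from h import *
d=pickle.load(open('f0.pkl','rb'));S=d['side'];C=d['scene']
np.set_printoptions(precision=1,suppress=True)
print('rack side');
for p in [(343,68),(55,252),(170,295)]: print(at(S,(215+p[0]/4,300+p[1]/4),36))
print('rack scene')
for p in [(430,178),(512,222),(655,125)]: print(at(C,(362+(p[0]-400)/4,165+p[1]/4),36))
print('heads side (top face centre, z=66)')
for n,p in dict(w=(256,42),y=(202,108),b=(146,180)).items(): print(n,at(S,(215+p[0]/4,300+p[1]/4),66))
print('heads scene')
for n,p in dict(w=(500,142),y=(550,113),b=(597,88)).items(): print(n,at(C,(362+(p[0]-400)/4,165+p[1]/4),66))
print('lock scene rim')
for p in [(645,8),(790,75),(405,187),(558,292)]: print(at(C,(225+(p[0]-400)/2.5,235+p[1]/2.5),22))
print('lock side rim')
for p in [(180,10),(382,50),(10,250)]: print(at(S,(265+p[0]/3.333,185+p[1]/3.333),22))
print('red', at(C,(225+220/2.5,235+111/2.5),24),at(S,(265+200/3.333,185+142/3.333),24))
print('others z0')
for n,p in dict(pink=(508,105),or1=(685,235),or2=(617,90)).items(): print(n,at(C,(362+(p[0]-400)/4,165+p[1]/4),0))
s=np.array
```

```text
rack side
[488.7 188.2  36. ]
[557.2 348.   36. ]
[497.1 348.8  36. ]
rack scene
[497.  181.9  36. ]
[568.8 177.6  36. ]
[568.8 339.5  36. ]
heads side (top face centre, z=66)
w [521.2 216.5  66. ]
y [523.8 266.3  66. ]
b [525.2 316.4  66. ]
heads scene
w [531.3 210.1  66. ]
y [533.7 261.8  66. ]
b [537.7 309.7  66. ]
lock scene rim
[481.2  15.7  22. ]
[656.1  29.9  22. ]
[ 507.3 -321.4   22. ]
[ 692.2 -317.2   22. ]
lock side rim
[ 669.  -302.8   22. ]
[ 494.6 -311.8   22. ]
[645.   37.8  22. ]
red [ 575.5 -121.1   24. ] [ 575.9 -131.6   24. ]
others z0
pink [444.4 340.2   0. ]
or1 [633.2 288.3   0. ]
or2 [490.3 411.6   0. ]
```

Run:
```python
from h import *
from plant import *
d=pickle.load(open('f0.pkl','rb'));W=d['wrist']
np.set_printoptions(precision=2,suppress=True)
s=get_state();R=s['orientation'];M=W['camera_from_world'];c=-M[:3,:3].T@M[:3,3]
print('cam in tool',R.T@(c-s['ee_pos']),'axes in tool (cols x,y,z)\n',R.T@M[:3,:3].T)
def tri(a,b):
    o1,d1=ray(d['side'],a);o2,d2=ray(d['scene'],b);t=np.linalg.lstsq(np.c_[d1,-d2],o2-o1,rcond=None)[0]
    p,q=o1+t[0]*d1,o2+t[1]*d2;return (p+q)/2,np.linalg.norm(p-q)
L=lambda p:(215+p[0]/4,300+p[1]/4)
Rr=lambda p:(362+(p[0]-400)/4,165+p[1]/4)
for a,b in (((256,42),(500,142)),((202,108),(550,113)),((146,180),(597,88))): print(tri(L(a),Rr(b)))
print(tri((265+200/3.333,185+142/3.333),(225+220/2.5,235+111/2.5)))
```

```text
cam in tool [  78.92   -1.31 -142.49] axes in tool (cols x,y,z)
 [[-0.    0.95  0.31]
 [ 1.    0.   -0.  ]
 [-0.    0.31 -0.95]]
(array([525.37, 214.28,  61.93]), np.float64(4.943507666249336))
(array([528.04, 265.02,  62.54]), np.float64(5.773601351785105))
(array([530.64, 314.53,  61.25]), np.float64(6.7751098828342835))
(array([ 575.72, -124.95,   27.45]), np.float64(5.24700193466141))
```

>>> {"api": "drive_tool", "payload": {"dp": [[0.335,0.475,0],[0.335,0.475,0],[0.335,0.475,0],[0.335,0.475,0],[0.335,0.475,0],[0.335,0.475,0],[0.335,0.475,0],[0.335,0.475,0],[0.335,0.475,0],[0.335,0.475,0],[0.335,0.475,-0.09],[0.335,0.475,-0.09],[0.335,0.475,-0.09],[0.335,0.475,-0.09],[0.335,0.475,-0.09],[0.335,0.475,-0.09],[0.335,0.475,-0.09],[0.335,0.475,-0.09],[0.335,0.475,-0.09],[0.335,0.475,-0.09]], "dr": [[0,0,-18],[0,0,-18],[0,0,-18],[0,0,-18],[0,0,-18],[0,0,-18],[0,0,-18],[0,0,-18],[0,0,-18],[0,0,-18],[0,0,-18],[0,0,-18],[0,0,-18],[0,0,-18],[0,0,-18],[0,0,-18],[0,0,-18],[0,0,-18],[0,0,-18],[0,0,-18]], "fingers": [0.04,0.04,0.04,0.04,0.04,0.04,0.04,0.04,0.04,0.04,0.04,0.04,0.04,0.04,0.04,0.04,0.04,0.04,0.04,0.04]}}

```text
time_s: 1.82
ee_pos: [575.7, -130.5, 142.0]
orientation: [[0.998, 0.063, 0.001], [0.063, -0.998, -0.001], [0.001, 0.001, -1.0]]
wrist_force: [0.1, 1.0, 0.9]
width: 0.466
finger_force: 0.0
```

Run:
```python
from h import *
from plant import *
f=grab_frame('wrist');s=get_state();f['s']=s;pickle.dump(f,open('w1.pkl','wb'))
cv2.imwrite('pics/w1.png',f['color'][...,::-1]); print(s['ee_pos'],s['time_s'])
print(proj(f,[575.7,-125,24]))
```

```text
[ 575.76890368 -130.21558534  141.98121075] 1.8667
[[309.96418895 239.05440495]]
```

View pics/w1.png

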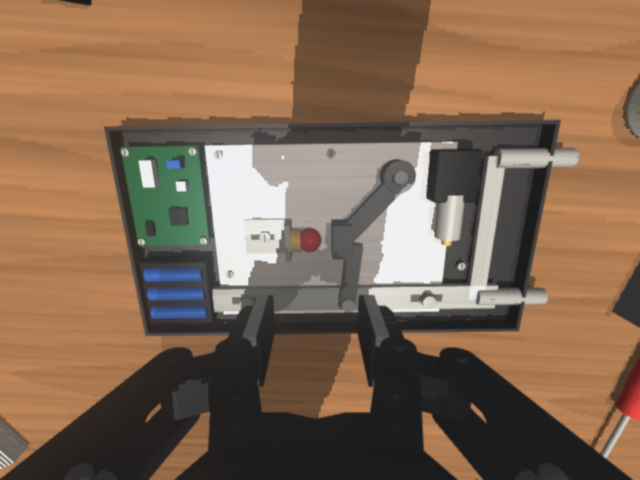

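Run:
```python
from h import *
f=pickle.load(open('w1.pkl','rb'))
cv2.imwrite('pics/w1c.png',crop(f,270,200,100,75,8))
```

```text
(no output)
```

View pics/w1c.png

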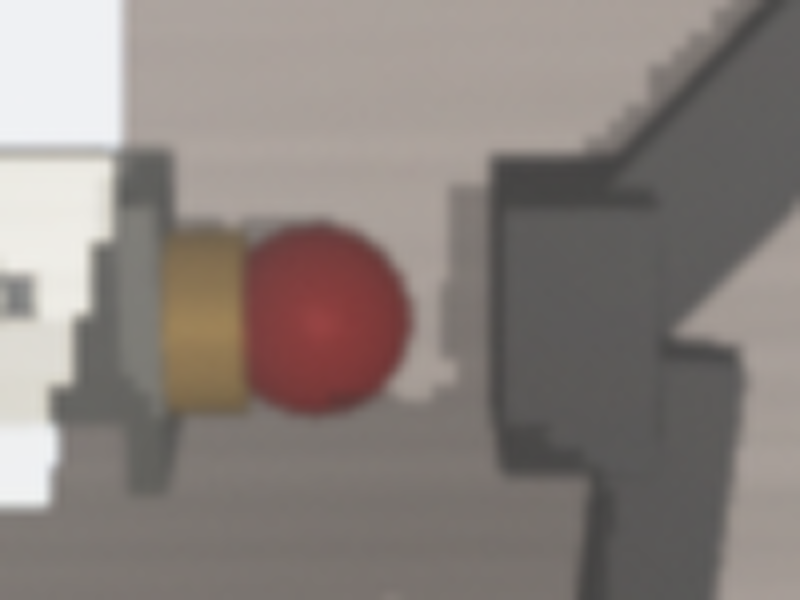

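Run:
```python
from h import *
np.set_printoptions(precision=2,suppress=True)
f=pickle.load(open('w1.pkl','rb'))
P=lambda x,y,z:at(f,(270+(x-.0)/8-.5,200+y/8-.5),z)   # resize half-pixel
for n,a in dict(top_far=(503,205,34),base_far=(490,155,10),topface_mid=(502,320,34),base_face_mid=(489,320,10),face24=(496.5,322,24),tip=(412,322,24),base_near=(505,473,10)).items(): print(n,P(*a))
print('rim')
for p in [(107,127),(558,121),(147,335),(518,331)]: print(at(f,p,22))
```

```text
top_far [ 591.08 -141.74   34.  ]
base_far [ 590.42 -141.61   10.  ]
topface_mid [ 579.42 -142.55   34.  ]
base_face_mid [ 572.2 -142.9   10. ]
face24 [ 576.2  -142.73   24.  ]
tip [ 575.66 -134.08   24.  ]
base_near [ 554.76 -146.     10.  ]
rim
[652.8   30.98  22.  ]
[ 677.91 -303.76   22.  ]
[474.99  17.76  22.  ]
[ 499.77 -318.52   22.  ]
```

>>> {"api": "drive_tool", "payload": {"dp": [[-0.048,0.393,0.03],[-0.048,0.393,0.03],[-0.048,0.393,0.03],[-0.048,0.393,0.03],[-0.048,0.393,0.03],[-0.048,0.393,0.03],[-0.048,0.393,0.03],[-0.048,0.393,0.03],[-0.048,0.393,0.03],[-0.048,0.393,0.03],[-0.048,0.393,0.03],[-0.048,0.393,0.03],[-0.048,0.393,0.03],[-0.048,0.393,0.03]], "dr": [[0,0,-7],[0,0,-7],[0,0,-7],[0,0,-7],[0,0,-7],[0,0,-7],[0,0,-7],[0,0,-7],[0,0,-7],[0,0,-7],[0,0,-7],[0,0,-7],[0,0,-7],[0,0,-7]], "fingers": [0.032,0.032,0.032,0.032,0.032,0.032,0.032,0.032,0.032,0.032,0.032,0.032,0.032,0.032]}}

```text
time_s: 3.03
ee_pos: [528.7, 262.0, 171.3]
orientation: [[0.998, -0.06, 0.0], [-0.06, -0.998, -0.001], [0.0, 0.001, -1.0]]
wrist_force: [0.0, -0.4, -0.1]
width: 0.375
finger_force: 0.0
```

Run:
```python
from h import *
from plant import *
f=grab_frame('wrist');s=get_state();f['s']=s;pickle.dump(f,open('w2.pkl','wb'))
cv2.imwrite('pics/w2.png',f['color'][...,::-1]); print(s['ee_pos'],s['orientation'],s['time_s'],s['wrist_force'])
```

```text
[528.63026691 262.06572749 171.28050359] [[ 9.98222700e-01 -5.95939414e-02  6.38389063e-05]
 [-5.95938408e-02 -9.98222148e-01 -1.05742590e-03]
 [ 1.26741587e-04  1.05174213e-03 -9.99999439e-01]] 3.0833 [-0.32327522  0.02440541  0.92005565]
```

View pics/w2.png

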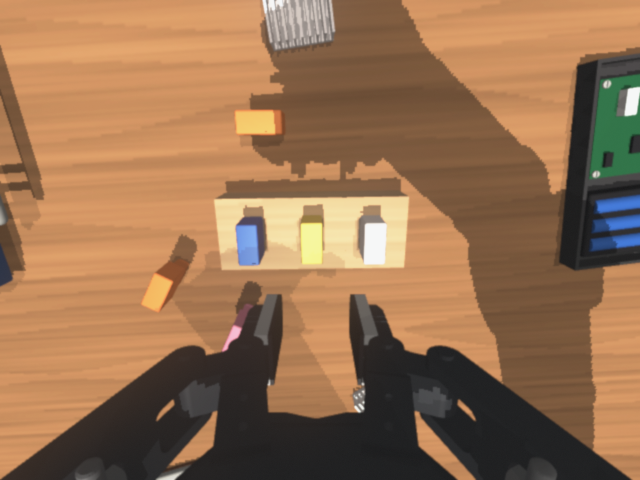

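The rack sits at (216–408, 196–269): blue head (249,243), yellow (312,243), white (374,243), matching gauge12/10/14. The look-alikes are the orange ones (259,122) and (163,285) and the pink one (238,325), all outside the rack. The gap measures about 8.7 mm, so the yellow 10 mm gauge should be snug. I'll check that with an enlarged crop.

Run:
```python
from h import *
np.set_printoptions(precision=2,suppress=True)
f=pickle.load(open('w2.pkl','rb'))
cv2.imwrite('pics/w2c.png',crop(f,215,190,100*2,80,4))
print('rack')
for p in [(216,198),(408,196),(406,268),(222,269)]: print(at(f,p,36))
hsv=cv2.cvtColor(f['color'],cv2.COLOR_RGB2HSV)
m=((hsv[...,0]>24)&(hsv[...,0]<34)&(hsv[...,1]>170)).astype(np.uint8);m[:190]=0;m[275:]=0
ys,xs=np.nonzero(m);print(xs.min(),xs.max(),ys.min(),ys.max(),m.sum())
for r in range(ys.min(),ys.max()+1,3):
  k=xs[ys==r]; print(r,k.min(),k.max(),hsv[r,312])
```

```text
rack
[564.77 344.48  36.  ]
[556.66 183.29  36.  ]
[491.59 183.47  36.  ]
[500.74 348.85  36.  ]Traceback (most recent call last):
  File "<stdin>", line 9, in <module>
    return umr_minimum(a, axis, None, out, keepdims, initial, where)
ValueError: zero-size array to reduction operation minimum which has no identity
```

View pics/w2c.png

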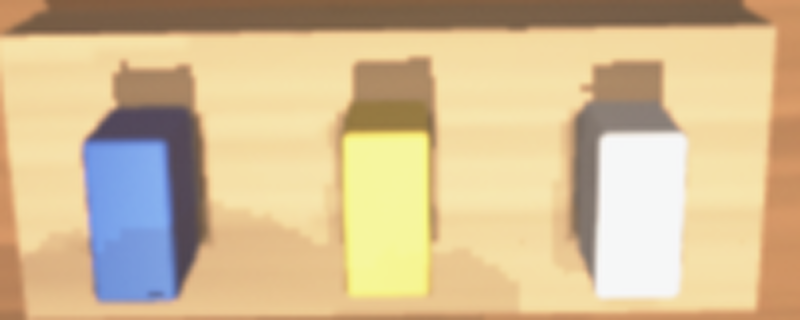

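Run:
```python
from h import *
np.set_printoptions(precision=2,suppress=True)
f=pickle.load(open('w2.pkl','rb'));s=f['s']
H=dict(y=[(343,131),(429,131),(430,296),(347,296)],w=[(599,132),(686,132),(680,297),(596,297)],b=[(85,140),(168,140),(178,300),(97,300)])
c={}
for n,q in H.items():
    p=np.array([at(f,(215+x/4-.4,190+y/4-.4),66) for x,y in q])[:,:2]
    c[n]=p.mean(0); ax=(p[0]+p[1]-p[2]-p[3])/2; print(n,c[n],'len',np.linalg.norm(ax),'width',np.linalg.norm(p[1]-p[0]),np.linalg.norm(p[2]-p[3]),'xaxis deg',np.degrees(np.arctan2(ax[1],ax[0])))
v=c['b']-c['w'];print('rack yaw',np.degrees(np.arctan2(-v[0],v[1])),np.linalg.norm(v))
print('cross-check finger bias: TCP pixel',proj(f,s['ee_pos']), 'tool x deg',np.degrees(np.arctan2(s['orientation'][1,0],s['orientation'][0,0])))
```

```text
y [529.35 266.07] len 33.865631689986365 width 16.50819718033097 16.581065127772135 xaxis deg -2.847626131790196
w [526.12 216.6 ] len 33.90693965323108 width 16.716483403639476 16.797561801086466 xaxis deg -1.821524779296413
b [531.09 316.09] len 32.92784378682137 width 15.95442573808678 16.18529584820979 xaxis deg -3.2978728741918037
rack yaw -2.855748404309846 99.61704103615692
cross-check finger bias: TCP pixel [[317.66 309.87]] tool x deg -3.4164998721158084
```

>>> {"api": "drive_tool", "payload": {"dp": [[0.001,0.002,-0.04],[0.001,0.002,-0.07],[0.001,0.002,-0.08],[0.001,0.002,-0.08],[0.001,0.002,-0.08],[0.001,0.002,-0.08]], "dr": [[0,0,0.5],[0,0,0.5],[0,0,0.5],[0,0,0.5],[0,0,0.5],[0,0,0.5]], "fingers": [0.032,0.032,0.032,0.032,0.032,0.032]}}

```text
time_s: 3.58
ee_pos: [530.4, 266.6, 93.1]
orientation: [[0.999, -0.049, 0.002], [-0.049, -0.999, 0.001], [0.002, -0.001, -1.0]]
wrist_force: [0.8, -0.0, -0.4]
width: 0.374
finger_force: 0.0
```

>>> {"api": "drive_tool", "payload": {"dp": [[-0.001,-0.001,-0.02],[-0.001,-0.001,-0.04],[-0.001,-0.001,-0.052],[-0.001,-0.001,-0.052],[-0.001,-0.001,-0.052],[-0.001,-0.001,-0.052],[-0.001,-0.001,-0.052],[-0.001,-0.001,-0.052],[-0.001,-0.001,-0.052],[-0.001,-0.001,-0.052],[-0.001,-0.001,-0.052]], "dr": [[0,0,0],[0,0,0],[0,0,0],[0,0,0],[0,0,0],[0,0,0],[0,0,0],[0,0,0],[0,0,0],[0,0,0],[0,0,0]], "fingers": [0.032,0.032,0.032,0.032,0.032,0.01,0.01,0.01,0.01,0.01,0.01]}}

```text
time_s: 4.5
ee_pos: [529.1, 265.9, 40.9]
orientation: [[0.999, -0.048, 0.002], [-0.048, -0.999, 0.001], [0.002, -0.001, -1.0]]
wrist_force: [-0.7, -0.3, 6.9]
width: 0.183
finger_force: 59.6
```

>>> {"api": "drive_tool", "payload": {"dp": [[0,0,0.03],[0,0,0.06],[0,0,0.08],[0.047,-0.405,0.08],[0.047,-0.405,0.08],[0.047,-0.405,0.08],[0.047,-0.405,0.08],[0.047,-0.405,0.08],[0.047,-0.405,0.08],[0.047,-0.405,0.08],[0.047,-0.405,0.08],[0.047,-0.405,0.08],[0.047,-0.405,0.08],[0.047,-0.405,0.08],[0.047,-0.405,0.06],[0.047,-0.405,0.06],[0.047,-0.405,0.06],[0.047,-0.405,0.06]], "dr": [[0,0,0],[0,0,0],[0,0,0],[0,0,2],[0,0,4],[0,0,7],[0,0,7],[0,0,7],[0,0,7],[0,0,7],[0,0,7],[0,0,7],[0,0,7],[0,0,7],[0,0,7],[0,0,7],[0,0,7],[0,0,7]], "fingers": [0.01,0.01,0.01,0.01,0.01,0.01,0.01,0.01,0.01,0.01,0.01,0.01,0.01,0.01,0.01,0.01,0.01,0.01]}}

```text
time_s: 6.0
ee_pos: [575.1, -138.8, 99.8]
orientation: [[0.997, 0.075, 0.0], [0.075, -0.997, 0.0], [0.0, -0.0, -1.0]]
wrist_force: [-0.2, 0.6, -0.6]
width: 0.188
finger_force: 59.6
```

Run:
```python
from h import *
from plant import *
f=grab_frame('wrist');s=get_state();f['s']=s;pickle.dump(f,open('w3.pkl','wb'))
a=crop(f,250,160,133,100,6); cv2.imwrite('pics/w3.png',a); print(s['ee_pos'],s['orientation'],s['time_s'],s['wrist_force'],s['width'])
print(proj(f,[s['ee_pos']+[0,0,-33],[576.4,-142.8,10],[576.4,-142.8,34]]))
```

```text
[ 575.45264127 -138.94989762  100.09333112] [[ 9.97144899e-01  7.55075002e-02  8.17650152e-04]
 [ 7.55074798e-02 -9.97145234e-01  5.58693023e-05]
 [ 8.19534503e-04  6.02891254e-06 -9.99999664e-01]] 6.05 [-0.59227126  0.11499535 -2.3386622 ] 0.1882750156819489
[[317.74825085 281.6223357 ]
 [322.50015771 249.13009229]
 [323.24024651 260.47280073]]
```

View pics/w3.png

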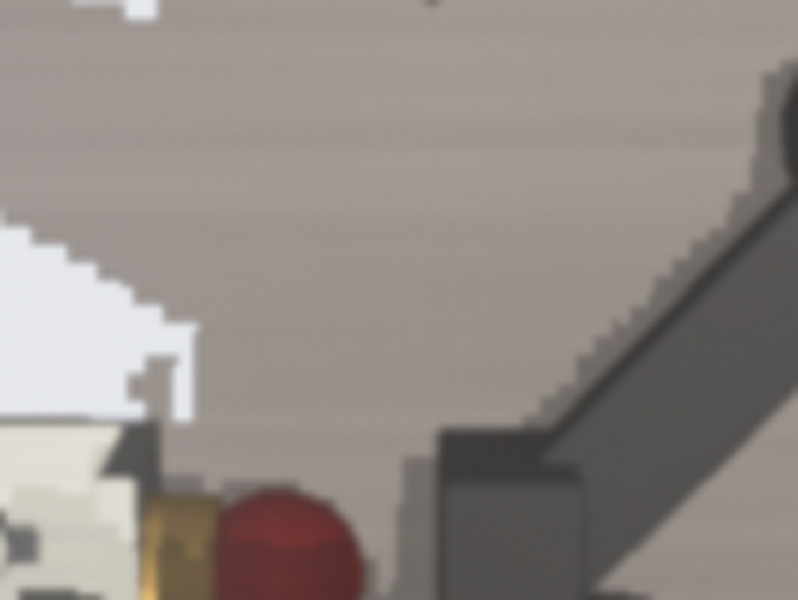

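Run:
```python
from h import *
f=pickle.load(open('w3.pkl','rb'))
cv2.imwrite('pics/w3b.png',crop(f,266,225,100,75,8))
```

```text
(no output)
```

View pics/w3b.png

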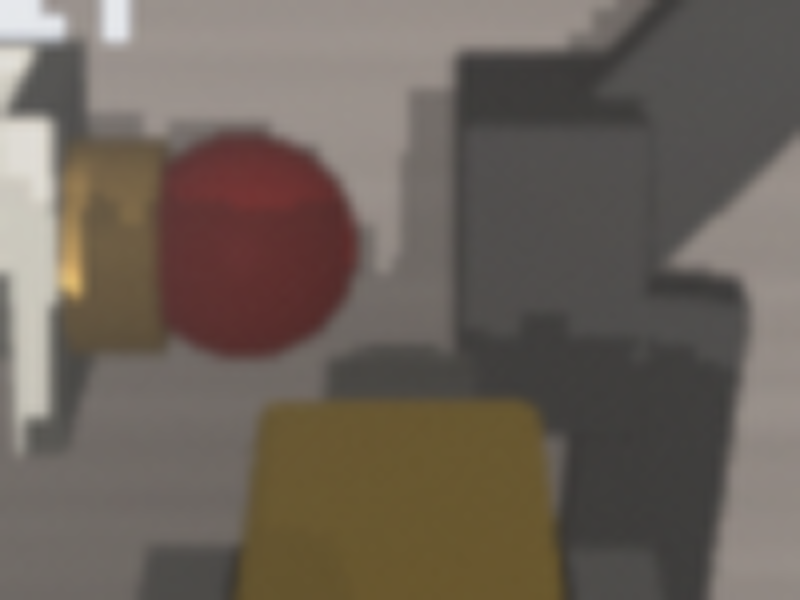

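>>> {"api": "drive_tool", "payload": {"dp": [[0,0,-0.015],[0,0,-0.03],[0,0,-0.035],[0,0,-0.037],[0,0,-0.039],[0,0,-0.041],[0,0,-0.041]], "dr": [[0,0,0],[0,0,0],[0,0,0],[0,0,0],[0,0,0],[0,0,0],[0,0,0]], "fingers": [0.01,0.01,0.01,0.01,0.01,0.01,0.01]}}

```text
time_s: 6.63
ee_pos: [575.7, -139.0, 58.9]
orientation: [[0.997, 0.075, 0.001], [0.075, -0.997, 0.001], [0.001, -0.0, -1.0]]
wrist_force: [0.7, 1.8, -1.4]
width: 0.189
finger_force: 59.7
```

>>> {"api": "drive_tool", "payload": {"dp": [[0,0,-0.001],[0,0,-0.002],[0,0,-0.003],[0,0,-0.004],[0,0,-0.005],[0,0,-0.006],[0,0,-0.006]], "dr": [[0,0,0],[0,0,0],[0,0,0],[0,0,0],[0,0,0],[0,0,0],[0,0,0]], "fingers": [0.01,0.01,0.01,0.01,0.01,0.01,0.01]}}

```text
time_s: 7.22
ee_pos: [575.4, -138.9, 52.6]
orientation: [[0.997, 0.075, 0.001], [0.075, -0.997, 0.001], [0.001, -0.001, -1.0]]
wrist_force: [-0.2, 4.4, 5.5]
width: 0.19
finger_force: 60.6
```

>>> {"api": "drive_tool", "payload": {"dp": [[0,0.0005,0],[0,0.0005,-0.001],[0,0.0005,-0.002],[0,0.0005,-0.003],[0,0.0005,-0.003]], "dr": [[0,0,0],[0,0,0],[0,0,0],[0,0,0],[0,0,0]], "fingers": [0.01,0.01,0.01,0.01,0.01]}}

```text
time_s: 7.63
ee_pos: [575.6, -138.9, 49.6]
orientation: [[0.997, 0.075, 0.001], [0.075, -0.997, 0.0], [0.001, -0.0, -1.0]]
wrist_force: [0.0, 4.2, 4.0]
width: 0.188
finger_force: 60.4
```

>>> {"api": "drive_tool", "payload": {"dp": [[0,0.0003,-0.001],[0,0.0003,-0.002],[0,0.0003,-0.003],[0,0.0003,-0.004],[0,0.0003,-0.004]], "dr": [[0,0,0],[0,0,0],[0,0,0],[0,0,0],[0,0,0]], "fingers": [0.01,0.01,0.01,0.01,0.01]}}

```text
time_s: 8.05
ee_pos: [575.5, -138.8, 45.4]
orientation: [[0.997, 0.074, 0.001], [0.074, -0.997, -0.0], [0.001, 0.0, -1.0]]
wrist_force: [1.1, 3.8, 2.3]
width: 0.185
finger_force: 60.2
```

>>> {"api": "drive_tool", "payload": {"dp": [[0,0.0003,-0.001],[0,0.0003,-0.002],[0,0.0003,-0.0025],[0,0.0003,-0.0025]], "dr": [[0,0,0],[0,0,0],[0,0,0],[0,0,0]], "fingers": [0.01,0.01,0.01,0.01]}}

```text
time_s: 8.38
ee_pos: [575.3, -138.9, 42.9]
orientation: [[0.997, 0.074, 0.001], [0.074, -0.997, -0.0], [0.001, 0.0, -1.0]]
wrist_force: [-0.8, 2.9, 4.2]
width: 0.184
finger_force: 60.3
```

>>> {"api": "drive_tool", "payload": {"dp": [[0,0,-0.0005],[0,0,-0.001],[0,0,-0.001]], "dr": [[0,0,0],[0,0,0],[0,0,0]], "fingers": [0.01,0.01,0.01]}}

```text
time_s: 8.63
ee_pos: [575.4, -138.8, 42.8]
orientation: [[0.997, 0.074, 0.001], [0.074, -0.997, -0.0], [0.001, 0.001, -1.0]]
wrist_force: [-2.4, 3.8, 11.6]
width: 0.186
finger_force: 61.6
```

>>> {"api": "drive_tool", "payload": {"dp": [[0,0,0.001],[0,0,0.002],[0,0,0.003]], "dr": [[0,0,0],[0,0,0],[0,0,0]], "fingers": [0.01,0.01,0.01]}}

```text
time_s: 8.88
ee_pos: [574.6, -138.9, 44.1]
orientation: [[0.997, 0.074, -0.001], [0.074, -0.997, -0.0], [-0.001, 0.0, -1.0]]
wrist_force: [2.6, 1.9, -5.9]
width: 0.186
finger_force: 58.9
```

>>> {"api": "drive_tool", "payload": {"dp": [[0,0,-0.001],[0,0,-0.002],[0,0,-0.003],[0,0,-0.003]], "dr": [[0,0,0],[0,0,0],[0,0,0],[0,0,0]], "fingers": [0.01,0.01,0.01,0.01]}}

```text
time_s: 9.22
ee_pos: [574.8, -138.9, 42.7]
orientation: [[0.997, 0.074, -0.001], [0.074, -0.997, -0.0], [-0.001, 0.0, -1.0]]
wrist_force: [-3.5, 2.8, 11.6]
width: 0.187
finger_force: 61.5
```

>>> {"api": "drive_tool", "payload": {"dp": [[0,0,0.0005],[0,0,0.0005],[0,0,0.0005],[0,0,0.0005],[0,0,0.0005],[0,0,0.02],[0,0,0.05],[0,0,0.08],[0,0,0.1],[0,0,0.1],[0,0,0.1]], "dr": [[0,0,0],[0,0,0],[0,0,0],[0,0,0],[0,0,0],[0,0,0],[0,0,0],[0,0,0],[0,0,0],[0,0,0],[0,0,0]], "fingers": [0.036,0.036,0.036,0.036,0.036,0.036,0.036,0.036,0.036,0.036,0.036]}}

```text
time_s: 10.13
ee_pos: [575.7, -138.9, 142.8]
orientation: [[0.997, 0.074, 0.002], [0.074, -0.997, -0.001], [0.002, 0.001, -1.0]]
wrist_force: [0.2, 0.2, -0.9]
width: 0.422
finger_force: 0.0
```

Run:
```python
from h import *
from plant import *
f=grab_frame('wrist');g=grab_frame('side');s=get_state();pickle.dump((f,g,s),open('w4.pkl','wb'))
print(s['ee_pos'],s['time_s'])
cv2.imwrite('pics/w4.png',np.hstack([crop(f,265,195,100,150,4),crop(g,280,170,100,150,4)]))
```

```text
[ 574.09848973 -138.52043078  140.72478811] 10.2333
```

View pics/w4.png

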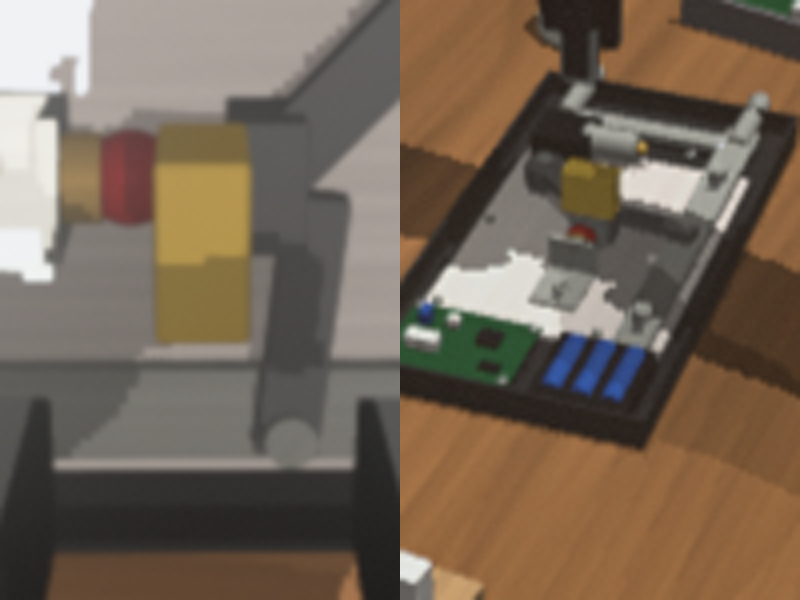

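Run:
```python
from h import *
f,g,s=pickle.load(open('w4.pkl','rb'))
p=np.array([at(f,(265+x/4-.4,195+y/4-.4),68) for x,y in [(156,162),(250,162),(250,342),(156,342)]])
v=p[0]+p[1]-p[2]-p[3];print(p.mean(0),np.linalg.norm(v)/2,np.linalg.norm(p[1]-p[0]),'yaw',np.degrees(np.arctan2(v[1],v[0])),'expect',576.4-5*.0743,-142.8+5)
```

```text
[ 575.17209969 -137.75977785   68.        ] 33.31636561184519 16.02161839537665 yaw 4.196833927212904 expect 576.0285 -137.8
```

```bash
python3 -c "
from plant import *
print(finish_job())"
```

```text
the job is handed in; nothing more can be done
None
```

The 10 mm gauge (yellow head) is the snug one: it went in with a light push of about 5 N, resisted a small test pull with about 6 N, and stands upright on the base plate in the gap (measured at about 8.5 mm); the blue and white gauges never left the rack, nothing else was touched, and the job is handed in.

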